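Load two reference standards and hold the reader's shutter at the mark

ROBOT

A 6-joint arm with a two-finger parallel gripper is mounted at the origin on the work surface. World frame = base frame: x ahead of the robot, y to its left, z up, the work surface at z = 0. Lengths are in m, angles in rad, forces in N, time in s.
With the tool pointing down it reaches from about 0.375 to 0.9 m from the base axis. Payload 3.1 kg.
Tool frame: the origin (TCP) lies on the centre line of the jaws, within the pads' length; the fingertips stand 22 mm ahead of it and the grasp point (between the pads) lies 3 mm ahead of it; z points along the fingers, x is the direction in which the jaws open and shut, and the axes are right-handed (so a half turn about z gives the same grasp; the last joint's range is limited). The gripper opens to 87 mm and grips with 3 to 60 N. Pads are 19 mm wide; open, the fingers measure 117 mm over their backs; the gripper's body (75 mm by 190 mm) begins 51 mm behind the grasp point.
Start: joints at [1.062, 0.527, 1.433, -0, 1.181, -0.178], TCP at [0.203, 0.591, 0.245] pointing down, gripper open.
Joint ranges: [-3.08, 3.08], [-0.75, 2.2], [0.22, 2.44], [-1.43, 4.57], [0, 2.65], [-2.85, 2.85]. Speed limits (rad/s): [2.79, 2.79, 3.14, 3.14, 3.14, 3.14].

INTERFACE

Orientations are given as a unit quaternion [x, y, z, w].
In Python, from rig import robot, camera, order gives the robot as it stands.
- The arm moves only by the shell command python3 -m pendant 'ROWS' [OPENING] [FORCE]. ROWS is JSON, a list of rows, each a list of 2 entries, a list of its own where there are three numbers: the shift along the tool's x, y, z in mm, then the turn about the tool's z in degrees. A call has 1 to 8 rows; each row shifts and turns the commanded pose from where the row before left it, along the tool's axes as they then stand; what a row does not reach is not made up. A row lasts 1/8 s, in which the tool goes at most 62.5 mm and 10.7 degrees, less where a joint would pass 70% of its speed; a pose out of reach is approached as far as the arm can. A call with a gripper value outside its range is refused whole. OPENING is the finger opening in mm, from 0 to 87, set as the call begins (- or left out, the last holds). The fingers move at their own pace and stop on an object; FORCE is the grip in N (left out, the last holds). Time passes only in rows, so rows that do not move let the fingers close. It gives the time, the measured TCP pose, the force and the opening at its end, in the units of the state.
- robot.get_obs(): the state, without advancing time (a new reading comes with each control period).
- camera(name): name is "scene" or "top" or "wrist"; returns a dict with "pixels" (480x640x3 uint8, blue, green, red), "mtx" (3x3 intrinsics, pixels), "k1" (the pictures are not rectified: a ray, as slopes to the right and down, at radius r is drawn at 1 + k1 r^2 times it, then the intrinsics apply), "R" (3x3) and "t" (3): a world point X has camera coordinates R X + t. Camera axes: x right, y down, z forward; pixel columns grow to the right and rows downward; lengths in m; the calibration is good to about 2 mm. A picture is of the moment at which its call begins. There is no depth.
- order.hand_in(): hands the job in, once; it reports no verdict.
The state is a dict: "time": time; "q": joint angles; "joint_velocities": joint speeds; "joint_torque": joint torques, N m; "position": TCP position; "tool_rot": TCP orientation; "ft_force": force on the tool from outside, world axes, zero at the start; "moment": the same for the moment, N m; "grip_width": finger opening in m.
Only numpy, scipy, OpenCV 4.12 (cv2) and the standard library are available. Lean on these libraries where they do the work, as an engineer would, in place of code of your own. Each camera call takes 0.05 s, during which the arm holds its last target. There are 200 camera calls.

TASK

Take the two blue-capped glass reference standards out of the white rack and stand one in each of the two bores of the grey reader, pushed right down to the bottom. Then pull the reader's spring-return shutter out by its black handle until the white pointer stands at the middle of the red mark, and keep it there: the shutter springs back if let go, so finish while still holding it. Leave the yellow-capped standard in its rack hole and do not disturb the bottle, the cup or the wooden box.

Things in the scene. Friction and masses are not known exactly. Their poses are not given: they have to be found in the camera images.
- reader: Grey benchtop tube reader, fixed to the bench: block 120 (x) by 130 (y) by 70 mm high. Origin: centre of the block's underside, on the bench, z up. Its -x face is the front: from there a flat dark tongue 10 mm thick lies on the bench, reaching to x = -205 mm (y from -40 to +85 mm); on it the shutter slides outwards, along the reader's own -x. The front points roughly to the robot's left (world +y), up to 20 degrees either way; the reader's position and yaw vary.
- bore0 (a point): Centre of the mouth of the first round bore in the reader's top face, 70 mm above the bench, axes parallel to the reader's. Bore 17 mm wide, 45 mm deep, flat floor, 2 mm chamfer at the mouth, white ring around it. At x = 12, y = -27.5 mm in the reader's frame. Empty at the start.
- bore1 (a point): Mouth of the second bore, the same as the first, at x = 12, y = +27.5 mm in the reader's frame. Empty at the start.
- shutter (a joint): Travel of the spring-return shutter slide: 0 m fully in (start), grows as it is pulled out along the reader's -x, stop at 0.075 m. The spring always pulls it back in: about 3 N at 0, rising 0.9 N for each 10 mm (about 8 N at 50 mm), plus slight friction.
- handle (a point): Centre of the shutter's black grip bar, which moves with the shutter: an upright block 12 mm thick (reader's x, the pull direction), 50 mm wide (reader's y), 28 mm high, centre 64 mm and top 78 mm above the bench, on a stem 12 by 18 mm. Shut, its centre lies 50 mm in front of the reader's front face, leaving a 44 mm gap behind it for a finger. Below it is the aluminium slide plate, top 18 mm above the bench. Axes parallel to the reader's.
- pointer (a point): Tip of the white pointer bar, 3 mm wide, which moves with the shutter: 25 mm nearer to the reader than the handle's centre and 62 mm to the reader's +y side of the handle; 16.5 mm above the bench. It slides along the scale towards the red mark.
- mark_line (a point): Centre of the top of the red mark: a red block 10 mm wide along the pull direction (x), 22 mm long (y), 6 mm high, fixed on the tongue beside the scale, axes parallel to the reader's, top 16 mm above the bench. It is set 30 to 58 mm further out than the pointer of the shut shutter; this differs from run to run. The pointer is at the mark when pointer and mark have the same x in the reader's frame; the pointer's y is 12 mm less than the mark's.
- rack: White fixed rack block 160 (x) by 50 (y) by 50 mm high, origin at the centre of its underside. Three holes 17 mm wide and 36 mm deep in a row along its x axis, at x = -50, 0, +50 mm. Its long axis runs roughly along world x, yaw varies.
- std_blue1: Blue-capped reference standard: solid amber glass rod 14 mm in diameter with a 10 mm wide foot, and a blue cap 19 mm in diameter, 18 mm high; 80 mm high in all, 20 to 45 g. Origin: centre of its foot, z up along the rod; cap from 62 to 80 mm. It stands in a rack hole with 44 mm showing; which hole varies.
- std_blue2: The other blue-capped standard, identical; the two are interchangeable.
- std_yellow: Yellow-capped standard, same shape; stays in its rack hole.
- reagent: Amber reagent bottle, 56 mm in diameter, 120 mm high, origin at the centre of its underside. Leave alone.
- cup: White cup, 70 mm wide, 75 mm high, origin at the centre of its underside. Leave alone.
- slidebox: Closed dark wooden box, 85 by 55 by 32 mm high, origin at the centre of its underside. Leave alone.
Things that resemble listed ones, but are neither listed nor needed, are in the scene too. What is shaped like the std_blue1 but green is not meant.

How it is judged:
On the way:
1. both blue-capped standards stand let go at the bottom of the two bores, one in each, with the shutter still fully in (((horizontal distance between std_blue1 and bore0 below 0.006 m and z of std_blue1 in the frame of bore0 below -0.04 m and angle between each of std_blue1, std_blue2's own z axis and vertical below 0.15 rad and horizontal distance between std_blue2 and bore1 below 0.006 m and z of std_blue2 in the frame of bore1 below -0.04 m) or (horizontal distance between std_blue1 and bore1 below 0.006 m and z of std_blue1 in the frame of bore1 below -0.04 m and angle between each of std_blue1, std_blue2's own z axis and vertical below 0.15 rad and horizontal distance between std_blue2 and bore0 below 0.006 m and z of std_blue2 in the frame of bore0 below -0.04 m)) and contact force between the fingers and std_blue1 below 0.2 N and contact force between the fingers and std_blue2 below 0.2 N and value of joint shutter below 0.006 m), for 0.2 s.
At the end, for the whole second after the job is handed in: Each bore holds one blue-capped standard: within 6 mm of its axis, 40 mm or more down, under 0.15 rad of lean, not touched. The fingers hold the shutter still (over 1.5 N, under 10 mm/s), pointer within 5 mm of the red mark's middle. The yellow standard is within 20 mm of its start (((horizontal distance between std_blue1 and bore0 below 0.006 m and z of std_blue1 in the frame of bore0 below -0.04 m and angle between each of std_blue1, std_blue2's own z axis and vertical below 0.15 rad and horizontal distance between std_blue2 and bore1 below 0.006 m and z of std_blue2 in the frame of bore1 below -0.04 m) or (horizontal distance between std_blue1 and bore1 below 0.006 m and z of std_blue1 in the frame of bore1 below -0.04 m and angle between each of std_blue1, std_blue2's own z axis and vertical below 0.15 rad and horizontal distance between std_blue2 and bore0 below 0.006 m and z of std_blue2 in the frame of bore0 below -0.04 m)) and x of pointer in the frame of mark_line between -0.005 and 0.005 m and velocity of joint shutter between -0.01 and 0.01 m/s and contact force between the fingers and shutter above 1.5 N and contact force between the fingers and std_blue1 below 0.2 N and contact force between the fingers and std_blue2 below 0.2 N and distance of std_yellow from where it was at the start of the episode below 0.02 m); the arm keeps its last pose, push and grip.
It fails at once if the yellow-capped standard is taken out of the rack (distance of std_yellow from where it was at the start of the episode above 0.025 m).
It fails at once if the bottle, the cup or the wooden box is pushed more than 30 mm or knocked over (distance of any of reagent, cup, slidebox from where it was at the start of the episode above 0.03 m or angle between any of reagent, cup, slidebox's own z axis and vertical above 0.4 rad).
It also fails if it takes over 64 s, if anything falls off the work surface, if the arm or the gripper's body presses on something with over 40 N, if the wrist force passes 120 N, or if a joint passes its speed limit or range.

## Working session

There is one attempt and no reset: what is moved stays moved. The work goes in short steps, Python scripts to look and compute and a shell command to move; the robot and the scene stay as the last step left them, time stands still between calls to the robot, and variables do not carry over. Pictures are saved under pics/ and viewed, about 8 in all and at most 12, crops included, and the job is handed in when it is done.

```bash
ls; mkdir -p pics; python3 - <<'E'
from rig import robot,camera
import cv2,numpy as np
print(robot.get_obs())
for n in("scene","top"):
    c=camera(n);cv2.imwrite(f"pics/{n}0.png",c["pixels"]);print(n,c["mtx"],c["k1"],c["R"],c["t"])
E
```

```text
pics
{'time': 0.0, 'q': array([ 1.06147142e+00,  5.28480499e-01,  1.43389877e+00, -5.07094492e-05,
        1.18141522e+00, -1.78517112e-01]), 'joint_velocities': array([-0.00161009, -0.00080641,  0.00109904, -0.00019155,  0.00099639,
       -0.00037384]), 'joint_torque': array([ 5.34405099e-04, -4.40044177e+01, -1.76595461e+01,  6.35159388e-02,
        5.81065798e-02, -1.42730578e-04]), 'position': array([0.20265613, 0.59049957, 0.24356392]), 'tool_rot': array([ 8.13875687e-01,  5.81037997e-01, -9.85341359e-04,  4.91591392e-04]), 'ft_force': array([ 0.76425676,  0.2075294 , -0.45609258]), 'moment': array([ 0.0033206 , -0.00187481, -0.02792772]), 'grip_width': 0.08679677406930428}
scene [[548.22761909   0.         309.20169173]
 [  0.         548.22761909 239.60937371]
 [  0.           0.           1.        ]] -0.11862569686716004 [[ 0.79611431  0.60507823 -0.00907452]
 [ 0.49808446 -0.66370931 -0.55803389]
 [-0.343677    0.43973889 -0.82976854]] [-0.47375071 -0.25084848  1.32326163]
top [[441.51360852   0.         324.71736347]
 [  0.         441.51360852 238.7060141 ]
 [  0.           0.           1.        ]] -0.06668336746814231 [[ 0.01079336 -0.99992487  0.00581015]
 [-0.98846971 -0.01154698 -0.15097782]
 [ 0.15103357 -0.0041136  -0.98852008]] [0.01294821 0.57484631 0.97657578]
```

View pics/top0.png

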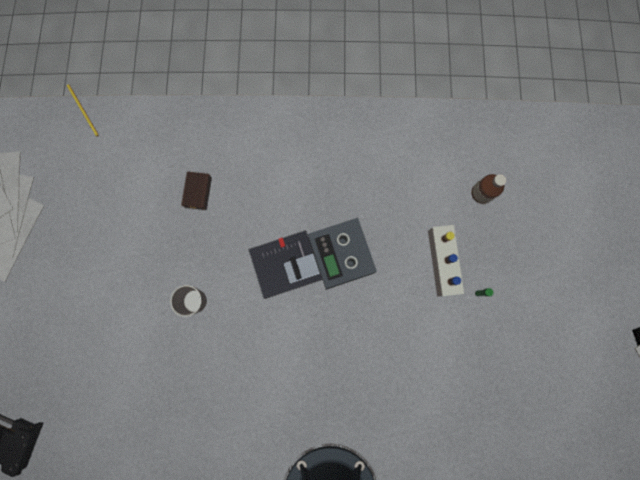

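View pics/scene0.png

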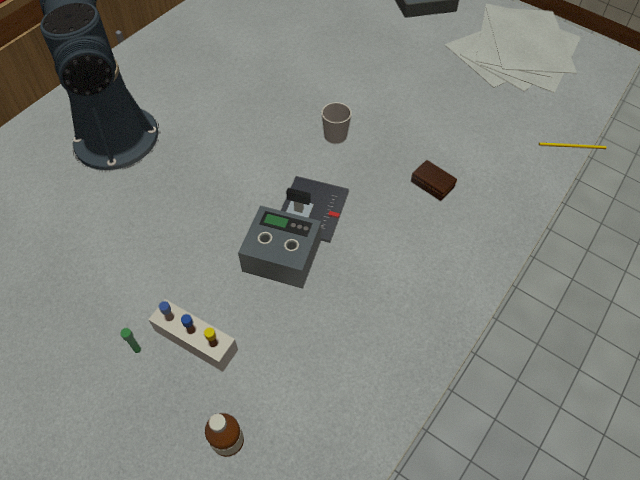

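The top view shows the rack at (447,260), with the blue caps at (452,258) and (455,281) and the yellow cap at (449,237). The reader's ringed bores are at (343,240) and (351,263), the handle is near (297,268) and the red mark at (282,242). The cup, wooden box and bottle stand clear. The green decoy stands beside the rack.

```bash
cat > h.py <<'E'
import cv2,numpy as np
from rig import robot,camera
def ray(c,uv):
    d=np.array([c["k1"],0,0,0,0.]) # OpenCV model: same 1+k1 r^2
    p=cv2.undistortPoints(np.array([[uv]],float),c["mtx"],d)[0,0]
    v=c["R"].T@np.array([p[0],p[1],1]); return -c["R"].T@c["t"],v/np.linalg.norm(v)
def plane(c,uv,z):
    o,v=ray(c,uv); return o+v*(z-o[2])/v[2]
def tri(obs):
    A=np.zeros((3,3));b=np.zeros(3)
    for c,uv in obs:
        o,v=ray(c,uv);P=np.eye(3)-np.outer(v,v);A+=P;b+=P@o
    return np.linalg.solve(A,b)
def proj(c,X):
    d=np.array([c["k1"],0,0,0,0.])
    return cv2.projectPoints(np.array([X],float),cv2.Rodrigues(c["R"])[0],c["t"],c["mtx"],d)[0][0,0]
def blobs(img,lo,hi,amin=15):
    m=cv2.inRange(cv2.cvtColor(img,cv2.COLOR_BGR2HSV),np.array(lo),np.array(hi))
    n,l,s,ct=cv2.connectedComponentsWithStats(m)
    return [(ct[i].round(1),s[i].tolist()) for i in range(1,n) if s[i,4]>=amin]
C={"blue":((105,120,40),(130,255,255)),"yellow":((22,150,90),(32,255,255)),"red":((0,150,90),(6,255,255)),
 "green":((50,100,40),(75,255,255)),"white":((0,0,165),(180,40,255))}
def tool():
    from scipy.spatial.transform import Rotation as Ro
    o=robot.get_obs(); return o["position"],Ro.from_quat(o["tool_rot"]).as_matrix(),o
E
python3 - <<'E'
from h import *
for n in("scene","top"):
    c=camera(n)
    for k in C:
        print(n,k)
        for b in blobs(c["pixels"],*C[k]):
            if k!="white" or b[1][4]<600: print("  ",b[0],b[1],plane(c,b[0],.07 if k!="red" else .016).round(4))
E
```

```text
scene blue
   [163.7 305.4] [160, 302, 9, 8, 58] [ 0.4664 -0.2672  0.07  ]
   [186.2 320.2] [181, 315, 11, 12, 99] [ 0.5201 -0.2634  0.07  ]
scene yellow
   [572.  145.1] [539, 143, 68, 6, 171] [0.9114 0.5701 0.07  ]
   [209.4 333.1] [204, 328, 12, 12, 101] [ 0.5704 -0.2564  0.07  ]
scene red
   [333.7 213.6] [329, 211, 11, 6, 39] [0.5698 0.1197 0.016 ]
scene green
   [275.8 220.2] [264, 214, 25, 13, 196] [0.5094 0.0038 0.07  ]
   [125.2 332.5] [121, 328, 10, 10, 69] [ 0.4496 -0.3481  0.07  ]
   [136.5 349.2] [133, 346, 7, 7, 26] [ 0.4893 -0.3576  0.07  ]
scene white
   [503.5  14.7] [486, 4, 40, 24, 182] [0.5667 0.9421 0.07  ]
   [534.2  36.8] [521, 29, 25, 16, 133] [0.6778 0.9004 0.07  ]
   [480.8  40.2] [479, 37, 4, 7, 15] [0.5691 0.79   0.07  ]
   [472.7  52.4] [446, 38, 55, 29, 534] [0.576  0.7281 0.07  ]
   [513.6  61.7] [497, 43, 44, 27, 285] [0.6777 0.7615 0.07  ]
   [548.1  47.1] [546, 44, 6, 9, 21] [0.7261 0.8818 0.07  ]
   [552.8  50.2] [550, 48, 7, 5, 16] [0.7415 0.8774 0.07  ]
   [504.7  70.5] [478, 63, 45, 17, 121] [0.6744 0.7134 0.07  ]
   [492.1  70.4] [487, 68, 11, 5
[... 444 characters left out ...]
0353  0.07  ]
   [216.8 421.5] [210, 414, 15, 16, 197] [ 0.6856 -0.3644  0.07  ]
top blue
   [452.6 258. ] [449, 255, 8, 7, 47] [ 0.53   -0.2689  0.07  ]
   [456.  280.1] [452, 277, 9, 7, 49] [ 0.4804 -0.2751  0.07  ]
top yellow
   [ 81.7 109.1] [68, 85, 29, 50, 95] [0.8806 0.6103 0.07  ]
   [449.4 235.7] [446, 233, 7, 7, 33] [ 0.5808 -0.2632  0.07  ]
top red
   [281.5 242.1] [279, 238, 6, 9, 29] [0.5695 0.1217 0.016 ]
top green
   [331.  264.4] [325, 255, 14, 20, 130] [0.5128 0.0049 0.07  ]
   [488.1 291.8] [484, 289, 9, 7, 48] [ 0.4548 -0.3473  0.07  ]
top white
   [500.2 179.2] [496, 175, 10, 10, 73] [ 0.7158 -0.3881  0.07  ]
   [192.7 300.6] [185, 291, 16, 21, 244] [0.4285 0.3104 0.07  ]
```

```bash
python3 -m pendant '[[[0,0,0],-9],[[0,0,0],-9],[[0,0,0],-8]]' 87 10; python3 - <<'E'
from h import *
p,R,o=tool(); print(p,R.round(3))
S=camera("scene");T=camera("top")
b=[tri([(S,s),(T,t)]) for s,t in (((291.5,244.3),(343,240)),((264.5,238),(351,263)))]
print("bores",b)
k=[tri([(S,s),(T,t)]) for s,t in (((163.7,305.4),(456,280.1)),((186.2,320.2),(452.6,258)),((209.4,333.1),(449.4,235.7)))]
print("caps",k)
for w in([.45,.3,.25],[.5,-.27,.25]): print((R.T@(np.array(w)-p)*1000).round()); p=np.array(w)
W=camera("wrist");print(W["mtx"],W["R"]@R, W["R"]@tool()[0]+W["t"])
E
```

```text
time: 0.57
position: [0.2029, 0.5909, 0.2443]
tool_rot: [0.661, 0.751, -0.0, 0.0]
ft_force: [0.2, 0.1, -0.0]
grip_width: 0.0873
[0.20286752 0.59092427 0.24426223] [[-0.127  0.992 -0.   ]
 [ 0.992  0.127 -0.001]
 [-0.001 -0.    -1.   ]]
bores [array([ 0.56876537, -0.02155285,  0.06738407]), array([ 0.51671098, -0.0402734 ,  0.06531412])]
caps [array([ 0.47828121, -0.2704204 ,  0.08945277]), array([ 0.52778754, -0.26568031,  0.08392385]), array([ 0.57776063, -0.25936195,  0.08553706])]
[-320.  208.   -6.]
[-572.  -23.    0.]
[[405.36836829   0.         319.96230145]
 [  0.         405.36836829 235.40805067]
 [  0.           0.           1.        ]] [[ 9.99984717e-01  5.47724961e-03 -7.51336800e-04]
 [-5.45290736e-03  9.54750911e-01 -2.97356629e-01]
 [-9.11356984e-04  2.97356181e-01  9.54766186e-01]] [0.00090145 0.03649235 0.15931345]
```

```bash
python3 -m pendant '[[[-46,30,0],0],[[-46,30,0],0],[[-46,30,0],0],[[-46,30,0],0],[[-46,30,0],0],[[-46,30,0],0],[[-44,28,0],0],[[0,0,0],1]]'; python3 -m pendant '[[[-55,-2,0],0],[[-55,-2,0],0],[[-55,-2,0],0],[[-55,-2,0],0],[[-55,-2,0],0],[[-55,-2,0],0],[[-55,-2,0],0],[[-55,-2,0],0]]';python3 -m pendant '[[[-55,-2,0],0],[[-55,-2,0],0],[[-22,0,0],0],[[0,0,0],0],[[0,0,0],0]]'; python3 - <<'E'
from h import *
p,R,o=tool(); print(p,R.round(3))
W=camera("wrist");cv2.imwrite("pics/w1.png",W["pixels"])
for k in("blue","yellow"):
  for b in blobs(W["pixels"],*C[k]): print(k,b,plane(W,b[0],.09))
E
```

```text
time: 1.72
position: [0.4514, 0.2965, 0.2447]
tool_rot: [0.672, 0.741, 0.0, 0.001]
ft_force: [-0.3, 0.7, -0.2]
grip_width: 0.0869
time: 2.72
position: [0.4792, -0.1409, 0.2447]
tool_rot: [0.669, 0.743, 0.0, 0.0]
ft_force: [0.2, 0.1, -0.1]
grip_width: 0.0872
time: 3.35
position: [0.4886, -0.2695, 0.2442]
tool_rot: [0.668, 0.744, 0.0, -0.001]
ft_force: [-0.3, 0.6, 0.2]
grip_width: 0.087
[ 0.48860434 -0.26946989  0.24423462] [[-0.106  0.994 -0.001]
 [ 0.994  0.106  0.002]
 [ 0.002 -0.001 -1.   ]]
blue (array([318.7, 210.3]), [307, 197, 24, 27, 500]) [ 0.47881728 -0.27186099  0.09      ]
blue (array([319.6, 271.6]), [309, 258, 22, 28, 493]) [ 0.5279274 -0.2659768  0.09     ]
yellow (array([320.4, 330.5]), [310, 321, 21, 19, 334]) [ 0.57984349 -0.25981048  0.09      ]
```

View pics/w1.png

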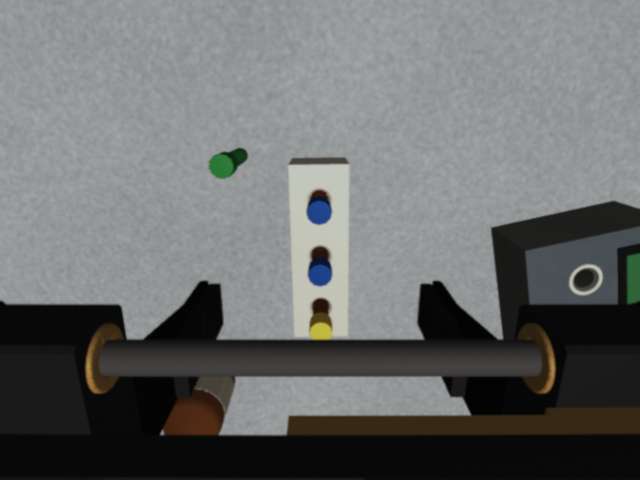

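```bash
python3 - <<'E'
from h import *
p,R,o=tool();W=camera("wrist")
for uv in((319,211.5),(320,274.5),(320.4,331)):
    X=plane(W,uv,.094);print(X,(R.T@(X-p)*1000).round(1))
E
```

```text
[ 0.47888197 -0.27165432  0.094     ] [ -1.4  -9.9 150.4]
[ 0.52884546 -0.26556729  0.094     ] [ -0.7  40.5 150.3]
[ 0.57816165 -0.25996647  0.094     ] [ -0.4  90.1 150.3]
```

```bash
python3 -m pendant '[[[-1,40,0],0],[[0,0,50],0],[[0,0,50],0],[[0,0,30],0],[[0,0,15],0],[[0,0,10],0],[[0,0,0],0],[[0,0,0],0]]' 50 10;  python3 -m pendant '[[[0,0,0],0],[[0,0,0],0],[[0,0,0],0],[[0,0,0],0],[[0,0,0],0]]' 0 15
```

```text
time: 4.45
position: [0.5296, -0.2691, 0.0907]
tool_rot: [0.669, 0.743, 0.0, 0.001]
ft_force: [-0.7, 0.5, 0.2]
grip_width: 0.0502
time: 5.08
position: [0.5288, -0.2684, 0.0896]
tool_rot: [0.669, 0.743, 0.0, -0.0]
ft_force: [0.5, -0.2, 0.1]
grip_width: 0.0186
```

```bash
python3 -m pendant '[[[0,0,-20],0],[[0,0,-45],0],[[0,0,-45],0],[[46,19,0],0],[[46,19,0],0],[[46,19,0],0],[[46,19,0],0],[[46,19,0],0]]';  python3 -m pendant '[[[0,0,0],-7],[[0,0,0],-6],[[0,0,0],0],[[0,0,0],0]]'; python3 - <<'E'
from h import *
p,R,o=tool(); print(p,R.round(3))
W=camera("wrist");cv2.imwrite("pics/w2.png",W["pixels"])
for k in("white",):
  for b in blobs(W["pixels"],*C[k]): print(k,b,plane(W,b[0],.07))
for X in ((.5688,-.0216,.07),(.5167,-.0403,.07)): print(proj(W,X))
E
```

```text
time: 6.08
position: [0.5994, -0.0285, 0.1994]
tool_rot: [0.669, 0.743, -0.0, 0.0]
ft_force: [0.8, 0.4, -0.5]
grip_width: 0.0187
time: 6.58
position: [0.599, -0.0301, 0.1994]
tool_rot: [0.581, 0.814, -0.0, -0.0]
ft_force: [0.0, -0.1, 0.2]
grip_width: 0.0185
[ 0.59902494 -0.03013114  0.19943309] [[-0.325  0.946 -0.   ]
 [ 0.946  0.325  0.   ]
 [ 0.    -0.    -1.   ]]
white (array([284.3, 161.3]), [0, 0, 640, 339, 133830]) [ 0.56014283 -0.06912225  0.07      ]
white (array([345.2, 113.6]), [323, 91, 46, 47, 788]) [ 0.51860439 -0.04131389  0.07      ]
white (array([477.7, 151.4]), [452, 117, 63, 111, 3241]) [0.51265646 0.04937175 0.07      ]
white (array([344.2, 198.6]), [323, 178, 43, 42, 669]) [ 0.57095522 -0.02302736  0.07      ]
white (array([490.2, 221.4]), [489, 215, 3, 13, 17]) [0.55324928 0.07828034 0.07      ]
white (array([561.1, 220.9]), [560, 215, 3, 13, 16]) [0.53688349 0.12492298 0.07      ]
white (array([525.7, 221.3]), [525, 216, 3, 12, 15]) [0.54516241 0.10165708 0.07      ]
white (array([ 72.6, 403.5]), [26, 376, 91, 58, 4627]) [ 0.8003405  -0.17307851  0.07      ]
white (array([320. , 398.3]), [278, 377, 85, 39, 2615]) [0.73038359 0.01418974 0.07      ]
white (array([564.7, 400.9]), [525, 376, 89, 58, 3973]) [0.66945952 0.20200365 0.07      ]
[347.25677881 196.32188973]
[347.7075525  111.19903918]
```

View pics/w2.png

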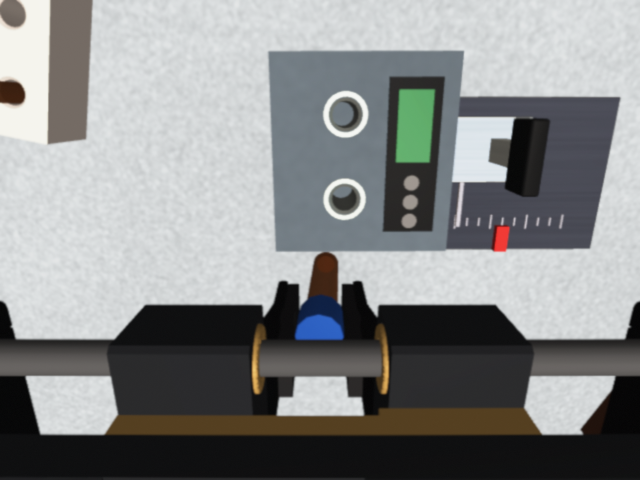

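```bash
python3 - <<'E'
from h import *
p,R,o=tool();W=camera("wrist")
print("foot,cap top expected px",proj(W,[*p[:2],.124]),proj(W,[*p[:2],.204]))
im=W["pixels"];crop=cv2.resize(im[235:345,270:380],None,fx=5,fy=5,interpolation=cv2.INTER_NEAREST);cv2.imwrite("pics/c3.png",crop)
out=[]
for uv in((345.5,114),(344.2,198.6)):
    X=plane(W,uv,.07);out.append(X);print(X,(R.T@(X-p)*1000).round(1))
d=out[1]-out[0];print(np.linalg.norm(d),np.degrees(np.arctan2(d[1],d[0])), "tool y yaw",np.degrees(np.arctan2(R[1,1],R[0,1])))
E
```

```text
foot,cap top expected px [321.27009239 260.20962434] [322.09128162 334.54478723]
[ 0.51880362 -0.04113307  0.07      ] [ 15.7 -79.4 129.5]
[ 0.57098883 -0.02310026  0.07      ] [ 15.8 -24.2 129.4]
0.05521302175657675 19.062791438598428 tool y yaw 18.954835706482875
```

View pics/c3.png

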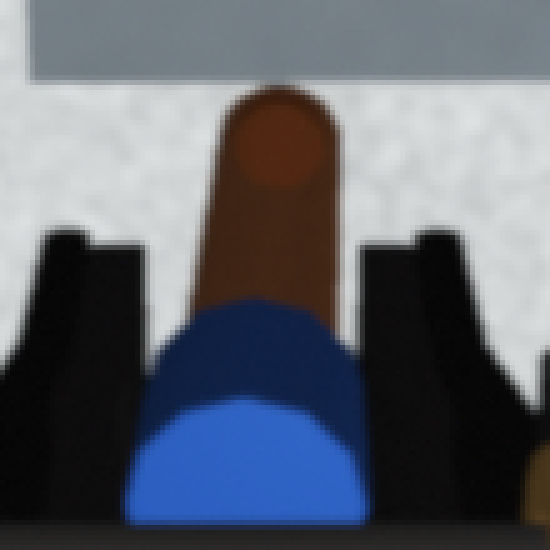

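```bash
python3 -m pendant '[[[14,-26,0],0],[[0,0,35],0],[[0,0,5],0],[[0,0,0],0]]'; python3 - <<'E'
from h import *
p,R,o=tool();W=camera("wrist");print(p)
im=W["pixels"];cv2.imwrite("pics/c4.png",im[150:390,200:520])
E
python3 -m pendant '[[[0,0,10],0],[[0,0,8],0],[[0,0,0],0]]'
```

```text
time: 7.18
position: [0.5704, -0.0254, 0.1596]
tool_rot: [0.581, 0.814, -0.0, -0.0]
ft_force: [0.4, 0.7, -0.2]
grip_width: 0.0185
[ 0.57037784 -0.02544999  0.15962553]
time: 7.6
position: [0.5696, -0.0251, 0.1408]
tool_rot: [0.58, 0.814, -0.0, -0.001]
ft_force: [0.3, 0.1, -0.5]
grip_width: 0.0183
```

View pics/c4.png

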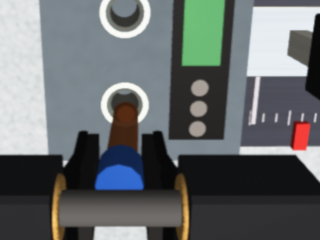

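The foot sits over bore1's ring and has entered the mouth without force, so I'll continue down.

```bash
python3 -m pendant '[[[0,0,10],0],[[0,0,10],0],[[0,0,10],0],[[0,0,0],0]]';python3 -m pendant '[[[0,0,5],0],[[0,0,3],0],[[0,0,3],0],[[0,0,0],0],[[0,0,0],0]]'
```

```text
time: 8.1
position: [0.5695, -0.0251, 0.1104]
tool_rot: [0.58, 0.814, -0.0, -0.001]
ft_force: [0.4, 0.4, -1.2]
grip_width: 0.0185
time: 8.72
position: [0.5701, -0.0252, 0.1007]
tool_rot: [0.58, 0.814, 0.0, 0.0]
ft_force: [-0.1, -0.6, -0.0]
grip_width: 0.0182
```

```bash
python3 -m pendant '[[[0,0,2],0],[[0,0,1],0],[[0,0,0],0],[[0,0,0],0]]'
```

```text
time: 9.22
position: [0.5719, -0.0253, 0.1002]
tool_rot: [0.58, 0.814, 0.001, 0.002]
ft_force: [-1.2, 1.3, 14.0]
grip_width: 0.0186
```

```bash
python3 -m pendant '[[[0,0,-2],0],[[0,0,0],0],[[0,0,0],0],[[0,0,-20],0],[[0,0,-40],0],[[0,0,-40],0],[[0,0,0],7],[[0,0,0],6]]' 45 10;python3 -m pendant '[[[-40,-20,0],0],[[-40,-20,0],0],[[-40,-20,0],0],[[-40,-20,0],0],[[-40,-20,0],0],[[-37,-19,0],0],[[0,0,0],0],[[0,0,0],0]]';python3 - <<'E'
from h import *
p,R,o=tool();W=camera("wrist");print(p,R[:,0])
for b in blobs(W["pixels"],*C["blue"]): print(b)
print(proj(W,[.479,-.2717,.094]))
T=camera("top")
for b in blobs(T["pixels"],*C["blue"]): print(b[0],plane(T,b[0],.098))
cv2.imwrite("pics/w5.png",W["pixels"])
E
```

```text
time: 10.22
position: [0.57, -0.0252, 0.1999]
tool_rot: [0.67, 0.742, 0.0, 0.0]
ft_force: [-0.2, -0.8, -0.5]
grip_width: 0.0447
time: 11.22
position: [0.4763, -0.2727, 0.1991]
tool_rot: [0.669, 0.743, 0.0, -0.001]
ft_force: [0.1, 0.2, -0.0]
grip_width: 0.045
[ 0.47626859 -0.27274806  0.19905393] [-0.10473635  0.99449876  0.00158715]
(array([321.8, 244.9]), [309, 228, 27, 34, 713])
[322.08155676 247.80920206]
[343.2 237.7] [ 0.56905243 -0.02077418  0.098     ]
```

View pics/w5.png

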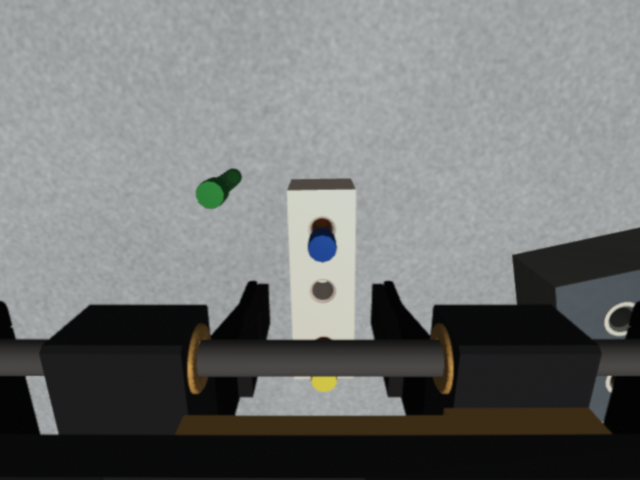

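```bash
python3 -m pendant '[[[1,4,0],0],[[0,0,50],0],[[0,0,35],0],[[0,0,15],0],[[0,0,9.5],0],[[0,0,0],0],[[0,0,0],0]]' 45 10;  python3 -m pendant '[[[0,0,0],0],[[0,0,0],0],[[0,0,0],0],[[0,0,0],0],[[0,0,0],0]]' 0 15;python3 -m pendant '[[[0,0,-20],0],[[0,0,-45],0],[[0,0,-45],0],[[0,0,0],0]]'
```

```text
time: 12.2
position: [0.4812, -0.2725, 0.0911]
tool_rot: [0.669, 0.743, 0.0, 0.001]
ft_force: [0.3, 0.3, 0.0]
grip_width: 0.045
time: 12.82
position: [0.4806, -0.272, 0.0902]
tool_rot: [0.669, 0.743, 0.0, 0.0]
ft_force: [-1.3, 0.4, 1.3]
grip_width: 0.0181
time: 13.32
position: [0.4824, -0.2736, 0.2036]
tool_rot: [0.669, 0.743, 0.0, 0.004]
ft_force: [1.0, -0.4, -0.4]
grip_width: 0.0182
```

```bash
python3 -m pendant '[[[44,18,0],0],[[44,18,0],0],[[44,18,0],0],[[44,18,0],0],[[42,16,0],-6],[[0,0,0],-7],[[0,0,0],0],[[0,0,0],0]]'; python3 - <<'E'
from h import *
p,R,o=tool();W=camera("wrist");print(p,R[:,0])
X=np.array([.51880,-.04113,.07]);print("bore0",(R.T@(X-p)*1000).round(1),proj(W,X))
for b in blobs(W["pixels"],*C["white"],300): print(b)
print("foot exp",proj(W,[*p[:2],p[2]-.076]),proj(W,[*p[:2],p[2]+.004]))
cv2.imwrite("pics/c6.png",cv2.resize(W["pixels"][80:370,250:400],None,fx=2,fy=2))
E
```

```text
time: 14.32
position: [0.5445, -0.0462, 0.1993]
tool_rot: [0.581, 0.814, -0.0, -0.001]
ft_force: [0.2, 0.3, 0.6]
grip_width: 0.0185
[ 0.54451079 -0.04622494  0.1992698 ] [-3.24063835e-01  9.46034811e-01  8.76279440e-04]
bore0 [ 13.  -22.5 129.3] [340.1328061  201.09677851]
(array([301.5, 139. ]), [0, 0, 640, 339, 144314])
(array([339.9, 201.3]), [319, 181, 43, 42, 674])
(array([468.1, 219.8]), [442, 190, 77, 100, 2866])
(array([ 72.6, 403.5]), [26, 376, 91, 58, 4625])
(array([319.9, 398.3]), [277, 377, 86, 39, 2598])
(array([568.3, 402.9]), [525, 376, 90, 58, 4492])
foot exp [321.17303765 259.99080488] [322.10799582 333.74899917]
```

View pics/c6.png

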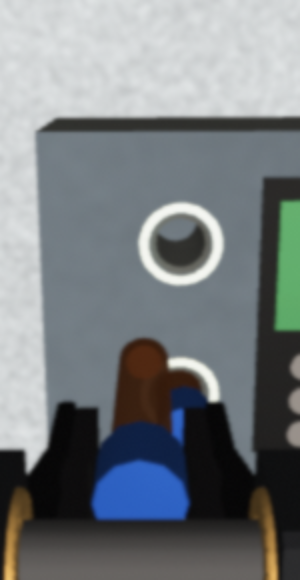

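The foot at about (322,261) is within a pixel of where I expected it, and bore0's ring at (340,201) agrees with the earlier fix.

```bash
python3 -m pendant '[[[12.5,-23,0],0],[[0,0,35],0],[[0,0,5],0],[[0,0,0],0],[[0,0,10],0],[[0,0,8],0],[[0,0,0],0]]';python3 -m pendant '[[[0,0,10],0],[[0,0,10],0],[[0,0,10],0],[[0,0,0],0]]';python3 -m pendant '[[[0,0,5],0],[[0,0,3],0],[[0,0,3],0],[[0,0,2],0],[[0,0,0],0],[[0,0,0],0]]'
```

```text
time: 15.25
position: [0.5189, -0.0415, 0.1415]
tool_rot: [0.58, 0.814, -0.0, -0.001]
ft_force: [0.4, -0.1, 0.1]
grip_width: 0.0181
time: 15.75
position: [0.5188, -0.0414, 0.111]
tool_rot: [0.58, 0.814, -0.0, -0.001]
ft_force: [-0.4, -0.7, 0.3]
grip_width: 0.018
time: 16.5
position: [0.5207, -0.042, 0.1008]
tool_rot: [0.58, 0.814, 0.001, 0.002]
ft_force: [0.2, 0.7, 9.8]
grip_width: 0.0183
```

```bash
python3 -m pendant '[[[0,0,-2],0],[[0,0,0],0],[[0,0,0],0],[[0,0,-20],0],[[0,0,-50],0],[[0,0,-50],0],[[40,30,0],0],[[40,30,0],0]]' 40 10;python3 -m pendant '[[[30,20,-50],0],[[0,0,0],0],[[0,0,0],0]]';python3 - <<'E'
from h import *
p,R,o=tool();W=camera("wrist");print(p,R[:,0])
cv2.imwrite("pics/w7.png",W["pixels"])
for b in blobs(W["pixels"],*C["red"]): print("red",b,plane(W,b[0],.016))
for b in blobs(W["pixels"],*C["blue"]): print("blue",b,plane(W,b[0],.105))
for b in blobs(W["pixels"],(0,0,0),(180,255,30),300): print("blk",b,plane(W,b[0],.078))
E
```

```text
time: 17.5
position: [0.5505, 0.054, 0.2219]
tool_rot: [0.581, 0.814, 0.0, 0.001]
ft_force: [0.4, 0.2, -0.6]
grip_width: 0.0398
time: 17.88
position: [0.5582, 0.0884, 0.2704]
tool_rot: [0.58, 0.815, -0.001, -0.0]
ft_force: [0.4, 0.8, 0.3]
grip_width: 0.0395
[0.5581664  0.08841779 0.27039089] [-3.26939597e-01  9.45045228e-01  1.30889332e-04]
red (array([346.5, 217. ]), [342, 207, 10, 21, 207]) [0.56955817 0.12003286 0.016     ]
blue (array([172.5, 112.4]), [157, 99, 32, 27, 670]) [ 0.51716528 -0.03962872  0.105     ]
blue (array([181.3, 186. ]), [167, 173, 30, 27, 592]) [ 0.56778542 -0.02108422  0.105     ]
blk (array([253.4, 317.2]), [221, 282, 53, 60, 2005]) [0.67295143 0.06256576 0.078     ]
blk (array([386.5, 317.2]), [367, 282, 53, 60, 2004]) [0.63303984 0.17837306 0.078     ]
blk (array([  4.9, 324.8]), [0, 302, 15, 39, 374]) [ 0.75652167 -0.15414231  0.078     ]
blk (array([634.6, 325.2]), [626, 303, 14, 38, 335]) [0.56570042 0.4008701  0.078     ]
blk (array([160.8, 342.1]), [55, 306, 192, 109, 6989]) [ 0.72662295 -0.01248651  0.078     ]
blk (array([479.5, 341.4]), [394, 306, 192, 109, 6925]) [0.62825014 0.27071366 0.078     ]
blk (array([321.4, 451.1]), [0, 376, 640, 104, 31455]) [0.79912315 0.17248941 0.078     ]
```

View pics/w7.png

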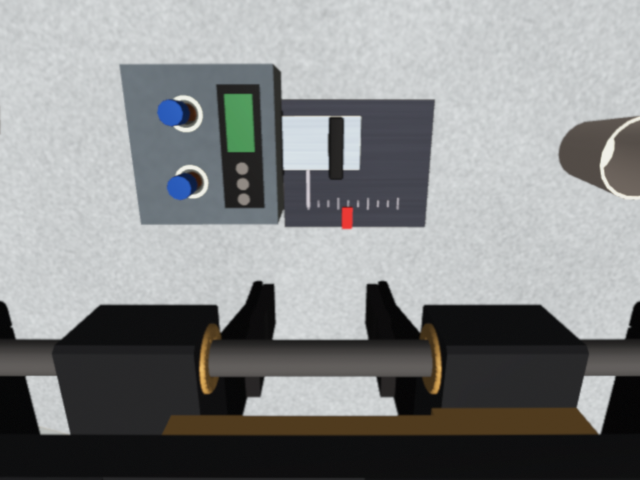

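```bash
python3 - <<'E'
from h import *
p,R,o=tool();W=camera("wrist")
im=W["pixels"];g=cv2.cvtColor(im,cv2.COLOR_BGR2GRAY)
print("handle row150",g[150,322:352],"col336",g[110:190:4,336]);print("ptr row190",g[190,300:316]);print("ptr col308",g[198:216,308])
y=np.radians(19.06);ex=np.array([np.sin(y),-np.cos(y),0]);ey=np.array([np.cos(y),np.sin(y),0])
b=np.array([(.5188+.57099)/2,(-.04113-.0231)/2,0]);org=b-.012*ex
f=lambda X:((X-org)@ex*1e3,(X-org)@ey*1e3)
X=plane(W,(336,148),.078);print("handle",X,f(X),"tool",(R.T@(X-p)*1e3).round(1))
P=plane(W,(308,190),.0165);M=plane(W,(346.7,217),.016);print("ptr",f(P),"mark",f(M),f(plane(W,(346.7,206.5),.016)))
T=camera("top");print("mark top cam",f(plane(T,(281.5,242.1),.014)))
E
```

```text
handle row150 [218 217 218 218 212 181 116  49  25  31  35  36  36  37  38  39  38  39
  39  37  48 106 177 211 218 219 219 219 219 219] col336 [71 74 74 37 37 37 38 37 38 37 38 37 37 37 37 37 37 35 69 69]
ptr row190 [ 67  66  67  67  68  88 144 190 201 175 121  79  67  68  67  67]
ptr col308 [202 202 202 201 201 200 200 199 199 194 179 157 127  85  68  67  68  69]
handle [0.50361126 0.08247146 0.078     ] (np.float64(-109.78604049618805), np.float64(-1.6013043742393456)) tool [ 12.3 -52.4 192. ]
ptr (np.float64(-85.089376874076), np.float64(44.34663022176429)) mark (np.float64(-123.75988848036403), np.float64(71.99690052019565)) (np.float64(-123.56342905741573), np.float64(61.17230624019424))
mark top cam (np.float64(-125.39730636529723), np.float64(73.8542200422045))
```

Both blue caps stand in the bores at (172,112) and (181,186). The shutter is shut, with the handle at (336,148), the pointer at (308,190) and the red mark at (347,217). The mark is about 38.6 mm further out than the pointer.

```bash
python3 -m pendant '[[[12,-52,0],0],[[0,0,50],0],[[0,0,50],0],[[0,0,0],0],[[0,0,0],0]]' 40 10; python3 -m pendant '[[[0,0,30],0],[[0,0,25],0],[[0,0,20],0],[[0,0,15],0],[[0,0,10],0],[[0,0,0],0],[[0,0,0],0]]'; python3 -m pendant '[[[0,0,0],0],[[0,0,0],0],[[0,0,0],0],[[0,0,0],0],[[0,0,0],0],[[0,0,0],0]]' 0 40
```

```text
time: 18.65
position: [0.5066, 0.0823, 0.1717]
tool_rot: [0.581, 0.814, 0.0, 0.0]
ft_force: [-0.2, -0.2, -0.4]
grip_width: 0.0401
time: 19.52
position: [0.5064, 0.0828, 0.0716]
tool_rot: [0.58, 0.814, 0.0, 0.001]
ft_force: [-0.1, -0.4, 0.6]
grip_width: 0.0401
time: 20.27
position: [0.5055, 0.0839, 0.0712]
tool_rot: [0.581, 0.814, 0.0, -0.001]
ft_force: [-1.0, 5.1, 1.8]
grip_width: 0.0122
```

```bash
python3 -m pendant '[[[5,0,0],0],[[8,0,0],0],[[8,0,0],0],[[8,0,0],0],[[6,0,0],0],[[3,0,0],0],[[0,0,0],0],[[0,0,0],0]]'; cat > chk.py <<'E'
from h import *
import sys
p,R,o=tool();print(p,o["ft_force"],o["grip_width"])
y=np.radians(19.06);ex=np.array([np.sin(y),-np.cos(y),0]);ey=np.array([np.cos(y),np.sin(y),0])
org=np.array([(.5188+.57099)/2,(-.04113-.0231)/2,0])-.012*ex
f=lambda X:((X-org)@ex*1e3,(X-org)@ey*1e3)
print("tcp reader",f(p))
for n in("wrist","top","scene"):
    c=camera(n);cv2.imwrite(f"pics/{sys.argv[1]}{n}.png",c["pixels"])
    for b in blobs(c["pixels"],*C["red"],10): print(n,"red",b,f(plane(c,b[0],.015)))
    for b in blobs(c["pixels"],*C["blue"]): print(n,"blue",b,f(plane(c,b[0],.1)))
E
python3 chk.py a
```

```text
time: 21.28
position: [0.4937, 0.1181, 0.0711]
tool_rot: [0.58, 0.815, -0.0, 0.001]
ft_force: [0.2, -6.3, 1.5]
grip_width: 0.0117
[0.49372295 0.11805853 0.07113794] [ 0.18973792 -6.26900883  1.47845974] 0.011657247194606282
tcp reader (np.float64(-146.65123706907642), np.float64(0.6737339258974449))
wrist red (array([288.9, 402.3]), [287, 397, 5, 11, 35]) (np.float64(-127.56434965381699), np.float64(82.3466499308784))
top blue (array([343.1, 237.6]), [340, 234, 7, 8, 50]) (np.float64(8.844108866071657), np.float64(26.550733013372994))
top blue (array([351.6, 261.3]), [348, 258, 8, 8, 50]) (np.float64(9.587832520458855), np.float64(-28.44583368985622))
scene red (array([333.8, 213.6]), [329, 211, 11, 6, 40]) (np.float64(-124.11110479482085), np.float64(73.15022444485902))
scene blue (array([262.6, 227.6]), [258, 224, 10, 10, 68]) (np.float64(10.480988661551399), np.float64(-30.64480276314294))
scene blue (array([290.1, 234.6]), [286, 230, 10, 12, 70]) (np.float64(9.706973289137368), np.float64(24.721375061166636))
```

```bash
python3 -m pendant '[[[2,0,0],0],[[0,0,0],0],[[0,0,0],0],[[0,0,0],0]]'; python3 chk.py b | head -3; python3 - <<'E'
import cv2
a=cv2.imread("pics/bscene.png")[170:260,240:360];b=cv2.imread("pics/bwrist.png")
cv2.imwrite("pics/b.png",cv2.hconcat([cv2.resize(a,(480,360),interpolation=cv2.INTER_CUBIC),cv2.resize(b[330:450,200:306],(318,360))]))
E
```

```text
time: 21.92
position: [0.4931, 0.1198, 0.0711]
tool_rot: [0.58, 0.815, -0.0, 0.001]
ft_force: [-0.1, -6.5, 1.3]
grip_width: 0.012
[0.49310253 0.11983288 0.07112781] [-0.09264524 -6.50509178  1.27691671] 0.011979904883087755
tcp reader (np.float64(-148.5309099086191), np.float64(0.6667596526238329))
top blue (array([343.1, 237.6]), [340, 234, 7, 8, 50]) (np.float64(8.844108866071657), np.float64(26.550733013372994))
```

View pics/b.png

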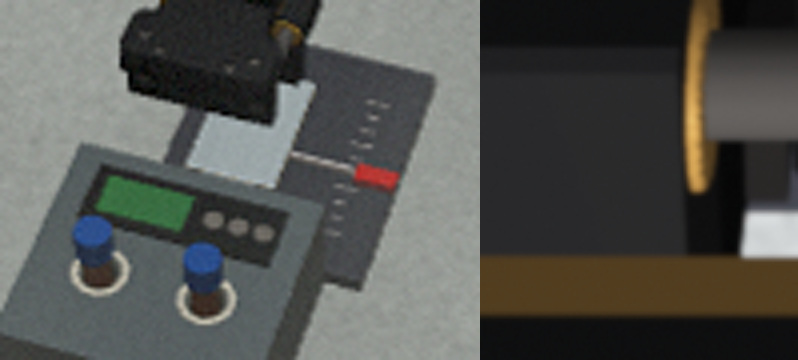

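```bash
cat >> chk.py <<'E'
c=camera("scene");im=c["pixels"].astype(int)
for u in range(316,327,2):
    col=im[200:220,u].min(axis=1);w=np.clip(col-90,0,None);v=200+(w*np.arange(20)).sum()/max(w.sum(),1);print(u,v.round(2),np.round(f(plane(c,(u,v),.0165)),1))
s=im[205:222,326:343];m=(s[:,:,2]-s[:,:,1]);print(m)
E
python3 chk.py c
```

```text
[0.49309453 0.11982092 0.07113066] [-0.0676337  -5.38131383  1.19536757] 0.011600645105260295
tcp reader (np.float64(-148.52221447799678), np.float64(0.655290006562434))
top blue (array([343.1, 237.6]), [340, 234, 7, 8, 50]) (np.float64(8.844108866071657), np.float64(26.550733013372994))
top blue (array([351.7, 261.3]), [348, 258, 8, 8, 49]) (np.float64(9.793518119739122), np.float64(-28.514383785273502))
scene red (array([333.6, 213.5]), [329, 211, 11, 6, 39]) (np.float64(-124.23492007391731), np.float64(72.6679029408856))
scene blue (array([262.6, 227.6]), [258, 224, 10, 9, 67]) (np.float64(10.480988661551399), np.float64(-30.64480276314294))
scene blue (array([290.2, 235.4]), [286, 231, 10, 12, 79]) (np.float64(11.37784439333511), np.float64(25.506366226207653))
316 208.91 [-123.3   33.5]
318 209.16 [-124.    37.8]
320 210.0 [-123.2   42.6]
322 210.26 [-123.8   46.9]
324 212.53 [-119.4   52.7]
326 211.57 [-123.1   56. ]
[[ -1   2   2   0  -2  -4  -2  -4   0  -2  -3  -2  -2  -3  -3   2  -2]
 [  0  -3  -4   1   4   0   0   1  -4  -5  -4  -2  -1  -4   1  -4   0]
 [ -2  -2  -1  -1  -1
[... 344 characters left out ...]
 23 108 134 130 126 121 112  86  66  13  10  -8  -5  -2  -5]
 [  1  -3  42 135 134 125 129 128 127 121 121 118 116  67  -4  -5  -5]
 [ -4  -2  48 113 120 132 127 129 124 125 123 127 122  81  -7  -6  -4]
 [ -4  -1  22  50  47  59  81 108 115 132 126 131 113  25  -8  -5  -3]
 [ -1  -2   4  14  24  32  37  46  46  53  80 103  69  -2  -4  -4  -5]
 [ -1   2  -2   1  -4   0   4  13  24  33  41  45  28  -4  -5  -6  -5]
 [ -1   0  -1  -2  -4  -3  -2   0   1   0   2  13   7  -6  -5  -3  -2]
 [ -1  -3  -4  -2  -2  -4  -1  -3  -3  -5  -3   2  -3  -3  -5  -4  -6]
 [  0  -2   0  -2  -2   0   0  -2   2  -2  -4   1  -2  -3  -4  -4  -3]
 [ -5  -1  -6  -3   0  -4  -3  -1  -3  -2  -3  -3  -1  -2  -3  -6  -6]]
```

In the same view the pointer is at -123.5 mm and the mark at about -124 mm, well inside the 5 mm tolerance. Handing in.

```bash
python3 -c "
from rig import order,robot
print(order.hand_in(),robot.get_obs()['grip_width'])"
```

```text
the job is handed in; nothing more can be done
the job is handed in; nothing more can be done
```

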